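# Line up a mould hinge leaf for its pin

### The job

Find the hinge leaf with the single middle knuckle among the three plates in the slotted rack, slide it up out of its slot by its top edge, and bring its knuckle in between the two fixed knuckles of the hinge on the iron mould, so that the three holes are in line for the pin. Finish while holding it there, upright and still in the gripper, its knuckle clear of the ones above and below, so that a mate could drop the pin in; do not let go. Leave the other two plates in the rack and the pin and the tin where they are.

Things in the scene. Friction and masses are not known exactly. Their poses are not given: they have to be found in the camera images.
- leaf: Leaf to fetch: loose upright steel plate 70 x 90 high x 8 mm, 0.5 kg, one knuckle (tube 36 high, 28 outside, 16 bore) at mid-height of a side edge, in any of the three slots. Origin: bore centre at mid-height; z up along the bore, x from plate to knuckle, y the thickness. Plate spans x -92 to -22, z -45 to 45 mm; an 8 mm web joins the knuckle. Centre of mass about x = -43 mm.
- fork_leaf: Another leaf standing in the rack, to be left: the same plate and axes, but with two knuckles 22 mm high, one at the top and one at the bottom of the side edge. Origin on the bore axis at mid-height.
- blank_leaf: A plain plate standing in the rack, to be left: the same plate without knuckles, with the same origin and axes (the plate spans x -92 to -22 mm).
- rack: Wooden rack fixed to the bench, 70 (x) by 230 (y) by 47 mm. Origin: centre of its underside. Three slots along x at y = -85, 0, 85 mm, 11 mm wide, between guides 56 long and 8 mm thick; floor at z = 12, guides' top at 47 mm. Each holds one plate, its x along the rack's x, knuckle side to +x, bore axis at x = 57 mm, top at z = 102 mm.
- mould: Iron mould half fixed to the bench. Origin: on the bench under the hinge axis; x points into the mould. Hinge plate's face at x = 24 mm; block x 32 to 104, y -65 to 65, 130 mm high; foot from x = 26, 160 wide, 12 high. Two fixed knuckles (28 outside, 16 bore) on the axis at z 26-51 and 99-124 mm, on 12 mm webs from the +x side; the 48 mm gap between is open from its -x and both sides.
- hinge_axis (a point): The point on the fixed hinge's upright axis midway between its two knuckles, 75 mm above the bench, where the leaf's bore centre belongs. The leaf may point any way about this axis that clears the mould: up to 60 degrees either side of square away from the mould (leaf x along mould x).
- pin: The hinge pin, 8 mm thick and 110 mm high, standing on its 28 mm head; to be left. Origin: centre of its underside.
- tin: Grease tin, 72 mm across, 90 mm high; to be left. Origin: centre of its underside.
Things that resemble listed ones, but are neither listed nor needed, are in the scene too. Leave any red look-alike of the leaf alone.

How it is judged:
By the outcome, as a careful person would: the job done as asked, in the order asked, and still so for the second after the job is handed in, while the arm keeps its last pose, push and grip.
It also fails if it takes over 45 s, if anything falls off the work surface, if the arm or the gripper's body presses on something with over 40 N, if the wrist force passes 120 N, or if a joint passes its speed limit or range.

### The arm

A 6-joint arm with a two-finger parallel gripper is mounted at the origin on the work surface. World frame = base frame: x ahead of the robot, y to its left, z up, the work surface at z = 0. Lengths are in mm, angles in rad, forces in N, time in s.
With the tool pointing down it reaches from about 300 to 750 mm from the base axis. Payload 8.5 kg.
Tool frame: the origin (TCP) lies at the very end of the fingers, on their centre line; the grasp point (between the pads) lies 19 mm behind it; z points along the fingers, x is the direction in which the jaws open and shut, and the axes are right-handed (so a half turn about z gives the same grasp; the last joint's range is limited). The gripper opens to 85 mm and grips with 20 to 120 N. Pads are 22 mm wide; open, the fingers measure 114 mm over their backs; the gripper's body (76 mm by 85 mm) begins 54 mm behind the grasp point. The pads swing forward as they close: fully open they stand 13 mm farther back than shut.
Start: joints at [1.111, 0.381, 1.297, -0, 1.464, -0.215], TCP at [133.291, 533.586, 231.322] pointing down, gripper open.
Joint ranges: [-3.11, 3.11], [-0.89, 2.33], [0.22, 2.48], [-1.42, 4.56], [0.17, 2.85], [-2.88, 2.88]. Speed limits (rad/s): [2.39, 2.39, 3.14, 3.14, 3.14, 3.14].

### API

Orientations are given as a unit quaternion [x, y, z, w].
In Python, from plant import bot, solver, eyes, hand_in, monitor gives the robot as it stands. Calls block until the motion is done:
- bot.move_to(position, orientation): joint-space move of the TCP to a pose.
- bot.move_l(position, ori=None, velocity=150): straight line of the TCP; ori=None keeps the orientation; velocity is the mean speed in mm/s.
- bot.goto_joints(angles): joint-space move.
- bot.move_gripper(opening, squeeze=None): finger opening in mm; squeeze is the grip in N (None keeps the last); returns when the fingers have stopped.
- bot.wait(seconds).
- solver.solve_ik(position, orientation): joint angles nearest the present ones, or None.
- eyes.read_camera(name): name is "side" or "top"; returns (picture, depth): 420x560x3 uint8, blue, green, red; 420x560 float32, mm along the optical axis (not along the pixel's ray), 0 where there is no reading.
- eyes.camera_info(name): a dict with "K" (3x3 intrinsics, pixels), "position" and "rotation" of the camera in the world. Camera axes: x right, y up, looking along -z (the intrinsics and any distortion apply to the point x, -y, -z); pixel columns grow to the right and rows downward; lengths in mm; the calibration is good to about 2 mm. A picture is of the moment at which its call begins. camera_info takes no time and is no camera call.
A pose or a line that the arm cannot do raises bot.Unreachable and nothing moves.
- hand_in(): hands the job in, once; it reports no verdict.
Trained networks look in the newest picture that a camera, given by its name, has taken for a name from the list of things; names that differ only in an ending like _2 or _b are one class to them, and where a whole thing is asked for, a point or a joint stands for the part that bears it (a point fixed in the world has none). Each returns a list of dicts, best first, with "confidence" (0 to 1); they miss things now and then, are a little off and sometimes report something else, mostly with a low value. They report only what shows in the picture. A call takes as long as a camera call. They do not tell look-alikes from the thing itself.
- eyes.silhouettes(camera, target): "pixels" (420x560 bool, what is visible of it) and "uv" ([column, row] in pixels, amid what is visible of it).
Readings, each from a call of its own:
- monitor.get_time_s(): time.
- monitor.get_q(): joint angles.
- monitor.get_joint_vel(): joint speeds.
- monitor.get_joint_torque(): joint torques, N m.
- monitor.get_ee_pos(): TCP position.
- monitor.get_orientation(): TCP orientation.
- monitor.get_contact_force(): force on the tool from outside, world axes, zero at the start.
- monitor.get_torque(): the same for the moment, N m.
- monitor.get_gripper_width(): finger opening in mm.
Only numpy, scipy, OpenCV 4.12 (cv2) and the standard library are available. Lean on these libraries where they do the work, as an engineer would, in place of code of your own. Each camera call takes 0.05 s, during which the arm holds its last target. There are 200 camera calls.

## Working session

There is one attempt and no reset: what is moved stays moved. The work goes in short steps, each a Python script; the robot and the scene stay as the last script left them, time stands still between calls to the robot, and variables do not carry over. Pictures are saved under pics/ and viewed, about 8 in all and at most 12, crops included, and the job is handed in when it is done.

```bash
mkdir -p pics; ls
cat > h.py <<'E'
import numpy as np, cv2
from plant import bot, solver, eyes, hand_in, monitor
from scipy.spatial.transform import Rotation as R
def info(n):
    i=eyes.camera_info(n); return np.array(i["K"]),np.array(i["position"]),np.array(i["rotation"]),i
def cloud(n,depth):
    K,p,Rm,_=info(n)
    if Rm.shape!=(3,3): Rm=R.from_quat(Rm).as_matrix()
    v,u=np.mgrid[0:depth.shape[0],0:depth.shape[1]]
    x=(u-K[0,2])/K[0,0]*depth; y=(v-K[1,2])/K[1,1]*depth
    P=np.stack([x,-y,-depth],-1)@Rm.T+p
    P[depth<=0]=np.nan
    return P
E
python3 - <<'E'
from h import *
for n in ("side","top"):
    im,d=eyes.read_camera(n); cv2.imwrite(f"pics/{n}0.png",im); np.save(f"{n}0.npy",d)
    print(n,{k:v for k,v in info(n)[3].items()})
    for t in ("leaf","fork_leaf","blank_leaf","rack","mould","pin","tin"):
        P=cloud(n,d)
        for r in eyes.silhouettes(n,t):
            m=r["pixels"]; q=P[m]; q=q[~np.isnan(q[:,0])]
            print(t,round(r["confidence"],2),np.round(r["uv"]),m.sum(),np.round(np.median(q,0)) if len(q) else None, np.round(np.percentile(q,[2,98],axis=0)).tolist() if len(q) else None)
print(monitor.get_time_s())
E
```

```text
pics
side {'K': array([[450.74466764,   0.        , 282.68412072],
       [  0.        , 450.74466764, 205.64312008],
       [  0.        ,   0.        ,   1.        ]]), 'position': array([360.40849851, 959.27699349, 918.29691885]), 'rotation': array([-0.03250039,  0.41470276,  0.9060751 , -0.0774161 ])}
leaf 0.95 [248. 142.] 502 [ 699. -342.   52.] [[646.0, -368.0, 7.0], [735.0, -323.0, 91.0]]
leaf 0.88 [235. 165.] 568 [ 708. -197.   50.] [[666.0, -233.0, 1.0], [764.0, -186.0, 92.0]]
leaf 0.62 [290. 151.] 391 [ 552. -282.   73.] [[514.0, -297.0, 32.0], [612.0, -275.0, 104.0]]
leaf 0.52 [294. 129.] 130 [ 552. -430.   62.] [[537.0, -556.0, 3.0], [590.0, -383.0, 93.0]]
fork_leaf 0.71 [280. 164.] 455 [ 568. -198.   83.] [[522.0, -221.0, 23.0], [622.0, -191.0, 105.0]]
blank_leaf 0.72 [274. 181.] 375 [ 558. -113.   76.] [[527.0, -118.0, 30.0], [593.0, -107.0, 104.0]]
rack 0.93 [280. 193.] 499 [ 544. -104.   15.] [[516.0, -274.0, 3.0], [591.0, -84.0, 50.0]]
rack 0.72 [282. 163.] 456 [ 565. -198.   83.] [[521.0, -213.0, 26.0], [620.0, -191.0, 105.0]]
mould 0.75 [256. 267.] 3664 [536. 249. 
[... 864 characters left out ...]
16.0, -302.0, 8.0], [616.0, -278.0, 105.0]]
fork_leaf 0.75 [355. 188.] 328 [ 586. -200.   91.] [[522.0, -219.0, -2.0], [634.0, -193.0, 106.0]]
fork_leaf 0.33 [347. 200.] 1380 [ 554. -187.   12.] [[519.0, -280.0, 6.0], [591.0, -91.0, 49.0]]
blank_leaf 0.47 [320. 200.] 141 [ 559. -115.   99.] [[528.0, -122.0, 28.0], [596.0, -111.0, 106.0]]
rack 0.86 [348. 201.] 1563 [ 554. -189.   12.] [[519.0, -313.0, 0.0], [592.0, -90.0, 50.0]]
mould 0.76 [206. 202.] 2123 [533. 208. 128.] [[473.0, 149.0, 8.0], [608.0, 264.0, 135.0]]
pin 0.68 [140. 202.] 103 [548. 402.   9.] [[539.0, 393.0, -2.0], [563.0, 428.0, 106.0]]
tin 0.82 [141. 269.] 780 [358. 373.  87.] [[326.0, 350.0, -2.0], [393.0, 412.0, 93.0]]
0.8
```

Run:
```python
import cv2,numpy as np
s=cv2.imread("pics/side0.png");t=cv2.imread("pics/top0.png")
a=cv2.resize(s[110:220,200:340],None,fx=4,fy=4,interpolation=cv2.INTER_CUBIC)[:, :560]
b=cv2.resize(t[110:270,290:470],None,fx=3,fy=3,interpolation=cv2.INTER_CUBIC)
cv2.imwrite("pics/c_side.png",a);cv2.imwrite("pics/c_top.png",b)
```

```text
(no output)
```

View pics/side0.png

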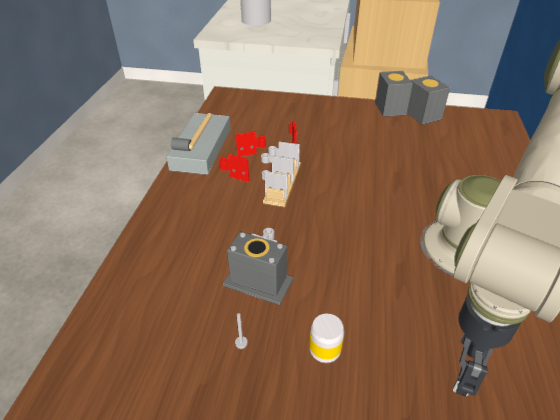

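View pics/top0.png

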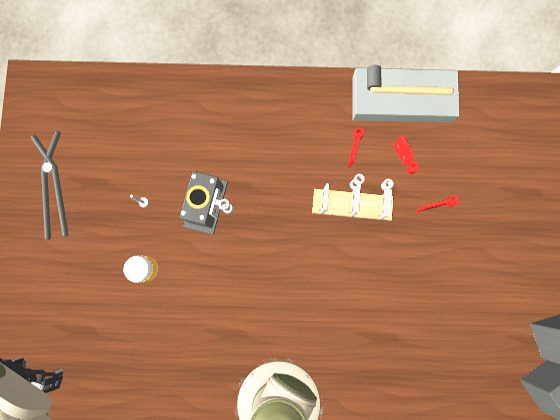

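View pics/c_side.png

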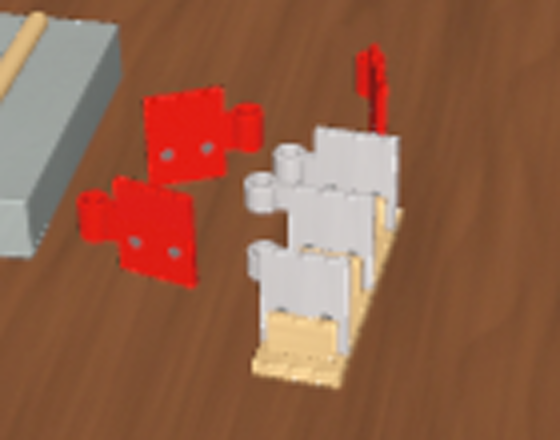

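```bash
cat >> h.py <<'E'
def clouds(tag):
    return {n:cloud(n,np.load(f"{n}{tag}.npy")) for n in ("side","top")}
def box(P,lo,hi):
    q=P.reshape(-1,3); q=q[~np.isnan(q[:,0])]
    return q[np.all((q>lo)&(q<hi),1)]
E
python3 - <<'E'
from h import *
C=clouds(0)
for n,P in C.items():
    print(n,"bench z",np.median(box(P,[400,-50,-20],[600,50,20])[:,2]))
    for name,y in (("blank",-115),("fork",-200),("leaf",-283)):
        top=box(P,[505,y-25,96],[605,y+25,112])
        pl=box(P,[505,y-25,55],[590,y+25,112])
        (vx,vy,_),c=(lambda e:e)((lambda q:(np.append(np.linalg.svd(q-q.mean(0))[2][0],0),q.mean(0)))(pl[:,:2]))
        ang=np.degrees(np.arctan(vy/vx))
        kn=box(P,[597,y-30,40],[645,y+30,115])
        f=lambda q:(len(q),np.round(np.percentile(q,[3,50,97],axis=0)).tolist()) if len(q) else 0
        print(n,name,"ang",round(ang,1),"c",c,"\n top",f(top),"\n kn",f(kn))
    # mould
    bt=box(P,[440,130,127],[640,300,140]); 
    r=cv2.minAreaRect(bt[:,:2].astype(np.float32)); print("block top",r,np.median(bt[:,2]),len(bt))
    kt=box(P,[440,120,110],[640,200,127]); print("knuck",f(kt))
    print(np.round(kt).tolist()[:60])
E
```

```text
side bench z 1.202054342564736
side blank ang -4.4 c [ 557.91777146 -112.82916852] 
 top (77, [[528.0, -123.0, 96.0], [559.0, -114.0, 102.0], [591.0, -109.0, 105.0]]) 
 kn 0
side fork ang -3.9 c [ 553.08312369 -198.18091276] 
 top (88, [[522.0, -207.0, 97.0], [566.0, -199.0, 102.0], [602.0, -193.0, 106.0]]) 
 kn (74, [[600.0, -217.0, 83.0], [612.0, -198.0, 98.0], [623.0, -190.0, 105.0]])
side leaf ang -4.7 c [ 549.39539412 -282.96165799] 
 top (64, [[516.0, -291.0, 96.0], [549.0, -284.0, 101.0], [581.0, -279.0, 106.0]]) 
 kn (55, [[598.0, -300.0, 56.0], [606.0, -282.0, 71.0], [617.0, -273.0, 78.0]])
block top ((541.1162719726562, 207.30868530273438), (104.85672760009766, 130.07684326171875), 76.82823944091797) 131.55056064700415 1188
knuck (127, [[516.0, 145.0, 113.0], [530.0, 165.0, 124.0], [557.0, 185.0, 127.0]])
[[540.0, 147.0, 125.0], [537.0, 149.0, 127.0], [535.0, 145.0, 123.0], [532.0, 144.0, 123.0], [530.0, 145.0, 124.0], [524.0, 146.0, 126.0], [541.0, 152.0, 125.0], [539.0, 152.0, 126.0], [537.0, 147.0, 122.0], [534.0, 149.0, 124.0], [532.0, 147.0, 123.0], [529.0, 149.0, 124.
[... 2687 characters left out ...]
0, 110.0], [577.0, 187.0, 126.0], [578.0, 177.0, 120.0], [580.0, 176.0, 110.0], [574.0, 192.0, 126.0], [575.0, 179.0, 124.0], [576.0, 178.0, 115.0], [571.0, 197.0, 127.0], [572.0, 177.0, 123.0], [572.0, 174.0, 122.0], [569.0, 190.0, 125.0], [569.0, 184.0, 126.0], [569.0, 181.0, 126.0], [569.0, 179.0, 126.0], [570.0, 177.0, 120.0], [569.0, 174.0, 123.0], [569.0, 171.0, 127.0], [566.0, 187.0, 124.0], [566.0, 184.0, 127.0], [567.0, 179.0, 123.0], [567.0, 176.0, 124.0], [567.0, 174.0, 122.0], [567.0, 171.0, 122.0], [569.0, 170.0, 113.0], [563.0, 194.0, 126.0], [564.0, 179.0, 121.0], [564.0, 176.0, 125.0], [564.0, 173.0, 125.0], [565.0, 172.0, 119.0], [560.0, 194.0, 127.0], [561.0, 192.0, 126.0]]
```

Run:
```python
import cv2,numpy as np
s=cv2.imread("pics/side0.png");t=cv2.imread("pics/top0.png")
a=cv2.resize(s[125:215,245:310],(390,540),interpolation=cv2.INTER_CUBIC)
b=cv2.resize(t[165:245,175:240],(390,480),interpolation=cv2.INTER_CUBIC)
o=np.zeros((540,790,3),np.uint8);o[:,:390]=a;o[:480,400:]=b
cv2.imwrite("pics/c2.png",o)
```

```text
(no output)
```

View pics/c2.png

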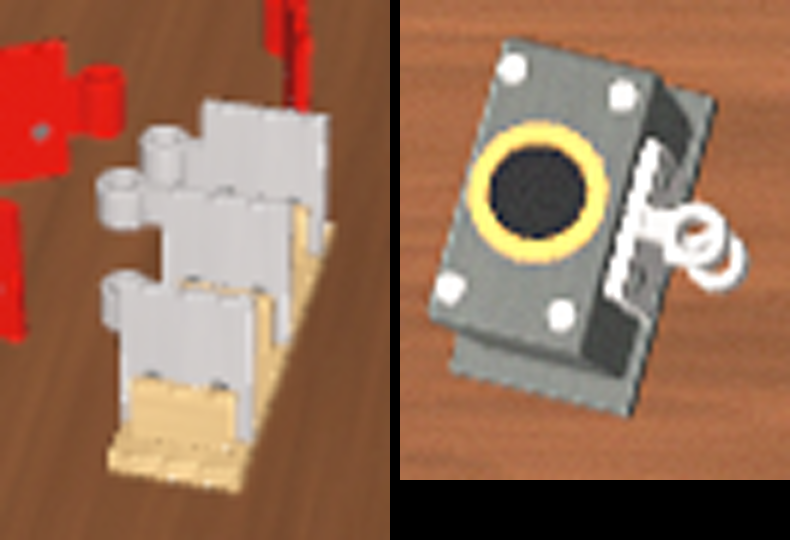

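```bash
cat >> h.py <<'E'
def ray(n,u,v,z):
    K,p,q,_=info(n); d=R.from_quat(q).apply([(u-K[0,2])/K[0,0],-(v-K[1,2])/K[1,1],-1])
    return p+d*(z-p[2])/d[2]
def proj(n,X):
    K,p,q,_=info(n); c=R.from_quat(q).inv().apply(np.atleast_2d(X)-p)
    return np.stack([K[0,0]*c[:,0]/-c[:,2]+K[0,2],K[1,1]*-c[:,1]/-c[:,2]+K[1,2]],1)
E
python3 - <<'E'
from h import *
C=clouds(0); a=np.radians(-3.9); ex=np.array([np.cos(a),np.sin(a)]); ey=np.array([-ex[1],ex[0]])
for n,P in C.items():
    for name,y in (("blank",-116),("fork",-201),("leaf",-286)):
        q=box(P,[505,y-25,50],[600,y+25,112]); w=q[:,:2]@ey; u=q[:,:2]@ex
        f=(q[:,2]<92)&(q[:,2]>55); t=(q[:,2]>99.5)
        print(n,name,"face-4:",round(np.median(w[f])-4,1),f.sum(),"top",round(np.median(w[t]),1),t.sum(),"x mid",round(np.mean(np.percentile(u[t],[2,98])),1),np.ptp(np.percentile(u[t],[2,98])).round(1))
print("frame: leaf guess",np.array([549.5,-286])@ex,np.array([549.5,-286])@ey)
px=lambda X,Y:(175+(X-400+.5)/6-.5,165+(Y+.5)/6-.5)
B=[ray("top",*px(*c),131)[:2] for c in ((513,68),(622,97),(562,315),(451,287))]
B=np.array(B);cen=B.mean(0); d=(B[0]+B[3]-B[1]-B[2]);print("block c",cen,"yaw x",np.degrees(np.arctan2(d[1],d[0])))
d2=(B[0]+B[1]-B[2]-B[3]);print("perp",np.degrees(np.arctan2(d2[1],d2[0])))
print("ring c",ray("top",*px(538,193),131)[:2])
print("knuckle",ray("top",*px(695,235),124)[:2])
yaw=np.arctan2(d[1],d[0]);print("axis from block",cen-68*np.array([np.cos(yaw),np.sin(yaw)]))
print("bolt proj check side", proj("side",np.c_[B,[131]*4]))
s=cv2.imread("pics/side0.png"); t=cv2.imread("pics/top0.png")
a=cv2.resize(s[222:272,222:302],(800,500),interpolation=cv2.INTER_CUBIC); cv2.imwrite("pics/c3.png",a)
E
```

```text
side blank face-4: -78.2 214 top -76.6 57 x mid 566.8 64.9
side fork face-4: -163.8 207 top -160.9 64 x mid 572.1 78.2
side leaf face-4: -248.7 230 top -246.1 42 x mid 566.4 65.9
top blank face-4: -78.7 34 top -78.4 67 x mid 569.0 67.4
top fork face-4: -163.6 56 top -162.8 66 x mid 573.1 75.7
top leaf face-4: -248.7 111 top -248.6 67 x mid 568.6 68.2
frame: leaf guess 567.679884350426 -247.96330152642923
block c [546.99823193 223.01762669] yaw x 76.7454683755218
perp -12.596761109353306
ring c [546.16873485 222.60255767]
knuckle [530.35302496 154.39191347]
axis from block [531.40737032 156.82907002]
bolt proj check side [[232.40769193 248.33850349]
 [241.90721434 235.00353503]
 [278.79384079 246.02453021]
 [270.53046126 260.21060588]]
```

View pics/c3.png

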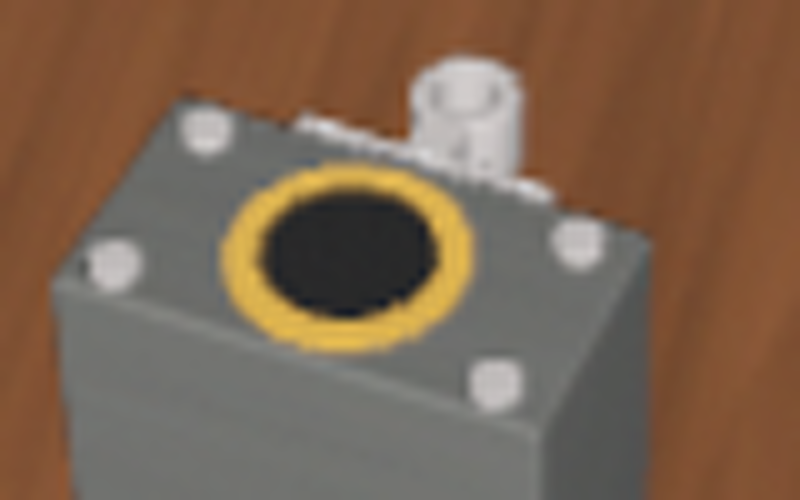

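```bash
cat >> h.py <<'E'
def quat(leafyaw,flip):  # leaf x at leafyaw deg; jaws along leaf y
    return (R.from_euler('z',leafyaw+90+180*flip,degrees=True)*R.from_euler('x',180,degrees=True)).as_quat()
def tcp(bore,leafyaw,g=-57.,dz=14.):  # TCP for bore centre pose; grasp at leaf x=g, TCP dz above bore
    a=np.radians(leafyaw); return np.array(bore,float)+[g*np.cos(a),g*np.sin(a),dz]
LY=-3.9; a_=np.radians(LY)
PC=568.0*np.array([np.cos(a_),np.sin(a_)])-248.3*np.array([-np.sin(a_),np.cos(a_)])*1.0
LB=np.array([*(PC+57*np.array([np.cos(a_),np.sin(a_)])),57.])
E
python3 - <<'E'
from h import *
print("leaf bore",LB,"plate c",PC)
print("kn side",ray("side",268.1,230.7,124),"block c side",np.mean([ray("side",*c,131) for c in ((242.2,234.5),(232.8,247.8),(279.3,245.7),(271.1,259.9))],0))
H=np.array([530.8,155.8,75])
for f in (0,1):
    for nm,b,y in (("rack",LB,LY),("up",LB+[0,0,150],LY)):
        print(f,nm,np.round(solver.solve_ik(tcp(b,y),quat(y,f)),2))
    for y in (77,60,40,95,120):
        for back in (0,110):
            b=H-back*np.array([np.cos(np.radians(y)),np.sin(np.radians(y)),0])
            q=solver.solve_ik(tcp(b,y),quat(y,f)); print(f,y,back,None if q is None else np.round(q,2))
E
```

```text
leaf bore [ 606.6644776 -290.2345631   57.       ] plate c [ 549.79647371 -286.35769153]
kn side [530.07570401 154.59868349 124.        ] block c side [546.26533349 221.46003655 131.        ]
0 rack [-0.67  0.65  1.32  0.    1.18 -2.17]
0 up [-0.67  0.51  1.11  0.    1.52 -2.17]
0 77 0 None
0 77 110 None
0 60 0 [-0.02  0.47  1.61  0.    1.06 -2.64]
0 60 110 [-0.24  0.38  1.79  0.    0.97 -2.86]
0 40 0 [ 0.    0.46  1.64  0.    1.04 -2.27]
0 40 110 [-0.17  0.32  1.89  0.    0.93 -2.44]
0 95 0 None
0 95 110 [-0.24  0.52  1.52  0.    1.1   2.82]
0 120 0 [-0.02  0.55  1.45  0.    1.14  2.6 ]
0 120 110 [-0.17  0.62  1.31  0.    1.21  2.44]
1 rack [-0.67  0.65  1.32 -0.    1.18  0.97]
1 up [-0.67  0.51  1.11 -0.    1.52  0.97]
1 77 0 [-0.03  0.49  1.57 -0.    1.08  0.19]
1 77 110 [-0.25  0.44  1.67 -0.    1.03 -0.03]
1 60 0 [-0.02  0.47  1.61 -0.    1.06  0.5 ]
1 60 110 [-0.24  0.38  1.79 -0.    0.97  0.28]
1 40 0 [ 0.    0.46  1.64 -0.    1.04  0.88]
1 40 110 [-0.17  0.32  1.89 -0.    0.93  0.7 ]
1 95 0 [-0.03  0.52  1.52 -0.    1.1  -0.12]
1 95 110 [-0.24  0.52  1.52 -0.    1.1  -0.32]
1 120 0 [-0.02  0.55  1.45 -0.    1.14 -0.54]
1 120 110 [-0.17  0.62  1.31 -0.    1.21 -0.7 ]
```

Run:
```python
from h import *
q=quat(LY,1)
bot.move_to(tcp(LB+[0,0,150],LY),q)
bot.move_gripper(60)
bot.move_l(tcp(LB+[0,0,50],LY),velocity=150)
bot.move_l(tcp(LB,LY),velocity=60)
print("F",monitor.get_contact_force())
bot.move_gripper(0,70); print("w",monitor.get_gripper_width(),"F",monitor.get_contact_force(),monitor.get_torque())
bot.move_l(tcp(LB+[0,0,45],LY),velocity=50); print("F",monitor.get_contact_force(),monitor.get_torque())
bot.move_l(tcp(LB+[0,0,135],LY),velocity=120); print("F",monitor.get_contact_force(),monitor.get_gripper_width())
for n in ("top","side"):
    im,d=eyes.read_camera(n); cv2.imwrite(f"pics/{n}1.png",im); np.save(f"{n}1.npy",d)
s=cv2.imread("pics/side1.png")[80:230,200:400];t=cv2.imread("pics/top1.png")[120:270,300:500]
cv2.imwrite("pics/v1.png",np.hstack([cv2.resize(s,(400,300)),cv2.resize(t,(400,300))]))
print(monitor.get_time_s(),monitor.get_ee_pos())
```

```text
F [-0.43664519  0.06655701 -0.88899776]
w 6.898410738729846 F [-0.21812915 -0.18615033  2.92897726] [0.18873582 0.12224594 0.0426491 ]
F [-0.00708966 -0.54128068 -4.77399307] [-0.00947842  0.10658087  0.00192619]
F [ 0.19533466  0.22954498 -6.11581115] 6.832235685814836
8.7667 [ 549.51528597 -286.17392839  204.94514336]
```

View pics/v1.png

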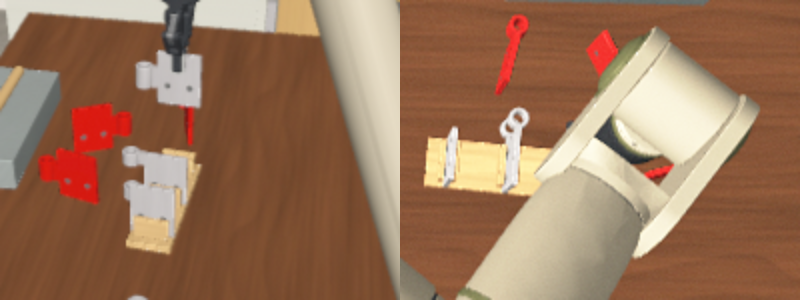

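```bash
cat >> h.py <<'E'
MY=77.; m_=np.array([np.cos(np.radians(MY)),np.sin(np.radians(MY)),0]); H=np.array([530.5,155.3,75.])
E
python3 - <<'E'
from h import *
q=quat(MY,1)
b=H-110*m_
bot.move_to(tcp(b+[0,0,95],MY),q)
bot.move_l(tcp(b+[0,0,1],MY),velocity=120)
p=monitor.get_ee_pos(); print("ee",p,"cmd",tcp(b+[0,0,1],MY),monitor.get_gripper_width())
for n in ("top","side"):
    im,d=eyes.read_camera(n); cv2.imwrite(f"pics/{n}2.png",im); np.save(f"{n}2.npy",d)
pb=p+57*m_-[0,0,14]
pts=np.array([pb+[0,0,18],pb,H+[0,0,49]]); 
for n in ("side","top"): print(n,proj(n,pts).round(1).tolist())
s=cv2.imread("pics/side2.png")[205:280,225:305];t=cv2.imread("pics/top2.png")[160:235,190:270]
cv2.imwrite("pics/v2.png",np.hstack([cv2.resize(s,(400,375),interpolation=2),cv2.resize(t,(400,375),interpolation=2)]))
print(monitor.get_time_s())
E
```

```text
ee [493.43085072  -7.66460553  90.57319618] cmd [492.93317392  -7.41980082  90.        ] 7.068435401242296
side [[284.2, 212.8], [284.2, 217.7], [267.9, 230.9]]
top [[264.4, 215.2], [264.7, 216.0], [223.4, 203.7]]
10.9
```

View pics/v2.png

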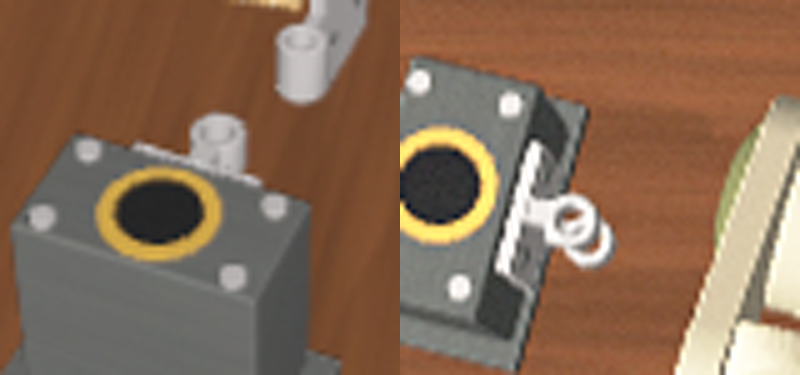

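Run:
```python
from h import *
im=cv2.cvtColor(cv2.imread("pics/side2.png"),cv2.COLOR_BGR2GRAY)
K,p,q,_=info("side"); dep=lambda X:-R.from_quat(q).inv().apply(X-p)[2]
ee=np.array([493.43,-7.66,90.57]); pb=ee+57*m_-[0,0,14]
A=H+[0,0,49]; B=pb+[0,0,18]; sc=dep(A)/dep(B); print("scale",sc)
pa,pbp=proj("side",A)[0],proj("side",B)[0]
def patch(c,f,h,w):  # sample patch about c at 8x
    v,u=np.mgrid[-h:h:1/8,-w:w:1/8].astype(np.float32)
    return cv2.remap(im,u*f+np.float32(c[0]),v*f+np.float32(c[1]),cv2.INTER_CUBIC)
for h,w in ((4,6.5),(5,7),(3.5,5.5)):
    T=patch(pa,1,h,w); S=patch(pbp,sc,h+4,w+4)
    r=cv2.matchTemplate(S,T,cv2.TM_CCOEFF_NORMED); _,mx,_,loc=cv2.minMaxLoc(r)
    print(h,w,round(mx,3),"offset px of leaf vs predicted", (np.array(loc)/8-4)*sc)
J=[(proj("side",B+d)[0]-pbp).round(3).tolist() for d in np.eye(3)]; print("J",J)
# cloud comparison
P=cloud("side",np.load("side2.npy")); Q=box(P,[440,-80,20],[530,75,130]); L=(Q-pb)
u=L@m_; w=L@np.array([-m_[1],m_[0],0])
k=(u>-13); print(len(Q),"knuckle u,w,z pct",np.percentile(np.c_[u,w,L[:,2]][k],[3,50,97],axis=0).round(1).tolist())
```

```text
scale 0.9220283414792979Traceback (most recent call last):
  File "<stdin>", line 11, in <module>
  File "<stdin>", line 9, in patch
cv2.error: OpenCV(4.12.0) /io/opencv/modules/imgproc/src/imgwarp.cpp:1821: error: (-215:Assertion failed) ((map1.type() == CV_32FC2 || map1.type() == CV_16SC2) && map2.empty()) || (map1.type() == CV_32FC1 && map2.type() == CV_32FC1) in function 'remap'
```

Run:
```python
from h import *
im=cv2.cvtColor(cv2.imread("pics/side2.png"),cv2.COLOR_BGR2GRAY)
K,p,q,_=info("side"); dep=lambda X:-R.from_quat(q).inv().apply(X-p)[2]
ee=np.array([493.43,-7.66,90.57]); pb=ee+57*m_-[0,0,14]
A=H+[0,0,49]; B=pb+[0,0,18]; sc=dep(A)/dep(B)
pa,pbp=proj("side",A)[0],proj("side",B)[0]
def patch(c,f,h,w):
    v,u=np.mgrid[-h:h:1/8,-w:w:1/8]
    return cv2.remap(im,(u*f+c[0]).astype(np.float32),(v*f+c[1]).astype(np.float32),cv2.INTER_CUBIC)
for h,w in ((4,6.5),(5,7),(3.5,5.5)):
    T=patch(pa,1,h,w); S=patch(pbp,sc,h+4,w+4)
    r=cv2.matchTemplate(S,T,cv2.TM_CCOEFF_NORMED); _,mx,_,loc=cv2.minMaxLoc(r)
    print(h,w,round(mx,3),"offset px of leaf vs predicted", (np.array(loc)/8-4)*sc)
J=[(proj("side",B+d)[0]-pbp).round(3).tolist() for d in np.eye(3)]; print("J",J)
P=cloud("side",np.load("side2.npy")); Q=box(P,[440,-80,20],[530,75,130]); L=(Q-pb)
u=L@m_; w=L@np.array([-m_[1],m_[0],0])
k=(u>-13); print(len(Q),"knuckle u,w,z pct",np.percentile(np.c_[u,w,L[:,2]][k],[3,50,97],axis=0).round(1).tolist())
```

```text
4 6.5 0.896 offset px of leaf vs predicted [ 0.69152126 -0.23050709]
5 7 0.848 offset px of leaf vs predicted [ 0.69152126 -0.11525354]
3.5 5.5 0.906 offset px of leaf vs predicted [ 0.69152126 -0.23050709]
J [[-0.359, -0.042], [-0.06, 0.239], [0.003, -0.272]]
406 knuckle u,w,z pct [[-10.3, -9.9, -14.2], [6.6, 3.2, 8.6], [13.8, 14.2, 20.0]]
```

```bash
cat > near.py <<'E'
from h import *
G=H+[1.6,1.0,0]
bot.move_l(tcp(G-48*m_,MY),quat(MY,1),velocity=60); bot.wait(0.3)
ee=np.array(monitor.get_ee_pos()); print("ee-cmd",ee-tcp(G-48*m_,MY),monitor.get_contact_force())
c,d=eyes.read_camera("side"); cv2.imwrite("pics/side3.png",c); np.save("side3.npy",d)
im=cv2.cvtColor(c,cv2.COLOR_BGR2GRAY)
K,p,q,_=info("side"); dep=lambda X:-R.from_quat(q).inv().apply(X-p)[2]
A=H+[0,0,49]; B=H-48*m_+[0,0,18]; sc=dep(A)/dep(B)   # where leaf should show if right
pa,pbp=proj("side",A)[0],proj("side",B)[0]
def patch(c,f,h,w):
    v,u=np.mgrid[-h:h:1/8,-w:w:1/8]
    return cv2.remap(im,(u*f+c[0]).astype(np.float32),(v*f+c[1]).astype(np.float32),cv2.INTER_CUBIC)
for h,w in ((4,6.5),(3.5,5.5)):
    T=patch(pa,1,h,w); S=patch(pbp,sc,h+3,w+3)
    _,mx,_,loc=cv2.minMaxLoc(cv2.matchTemplate(S,T,cv2.TM_CCOEFF_NORMED))
    print(h,w,round(mx,3),"px offset",(np.array(loc)/8-3)*sc)
s=c[200:275,235:315]; o=cv2.resize(s,(800,600)[:1]+(750,),interpolation=2)
for X,col in ((pa,(0,0,255)),(pbp,(0,255,0))):
    z=(X-[235,200]+.5)*10-.5; cv2.drawMarker(o,tuple(int(t) for t in z),col,0,14,1)
cv2.imwrite("pics/v3.png",o[:600]); print(monitor.get_time_s())
E
python3 near.py
```

```text
ee-cmd [ 0.00712584 -0.16197253  0.0237005 ] [ 0.0723768   0.1736888  -4.72506669]
4 6.5 0.707 px offset [-0.3580908 -0.2387272]
3.5 5.5 0.879 px offset [-0.2387272 -0.1193636]
12.4583
```

View pics/v3.png

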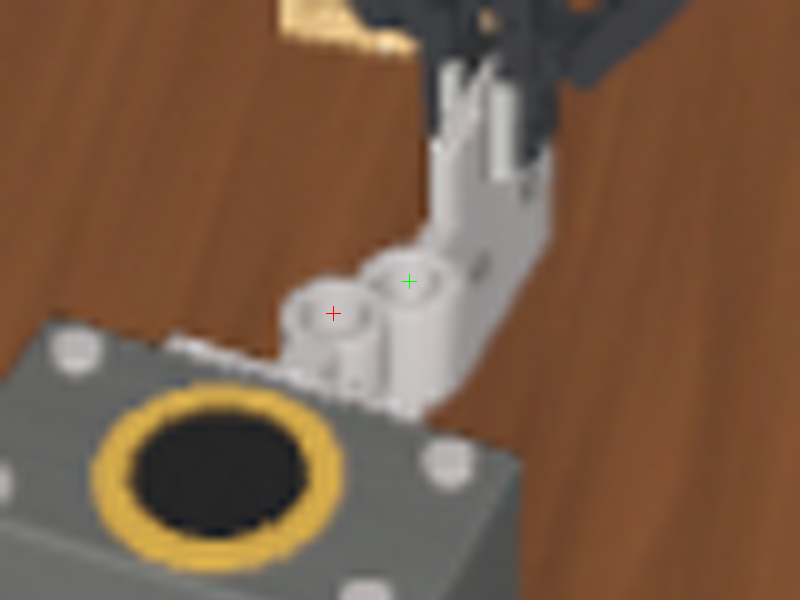

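Run:
```python
from h import *
G=H+[1.1,1.3,0.2]
for b in (25,12,0):
    bot.move_l(tcp(G-b*m_,MY),velocity=40); print(b,np.round(monitor.get_contact_force(),2),np.round(monitor.get_torque(),3))
bot.wait(0.5)
print("ee-cmd",monitor.get_ee_pos()-tcp(G,MY),monitor.get_contact_force(),monitor.get_gripper_width(),monitor.get_time_s())
for n in ("top","side"):
    im,d=eyes.read_camera(n); cv2.imwrite(f"pics/{n}4.png",im)
s=cv2.imread("pics/side4.png")[205:265,235:315];t=cv2.imread("pics/top4.png")[180:240,180:260]
cv2.imwrite("pics/v4.png",np.hstack([cv2.resize(s,(400,300),interpolation=2),cv2.resize(t,(400,300),interpolation=2)]))
```

```text
25 [-0.28 -0.09 -6.17] [-0.109  0.021 -0.006]
12 [-0.37 -0.31 -5.19] [-0.061  0.055 -0.012]
0 [-0.85 -0.46 -5.49] [-0.104  0.06  -0.002]
ee-cmd [-0.01212851 -0.06090048  0.00338891] [ 0.77401442  0.54213338 -6.23578556] 7.006049309407774 14.6167
```

View pics/v4.png

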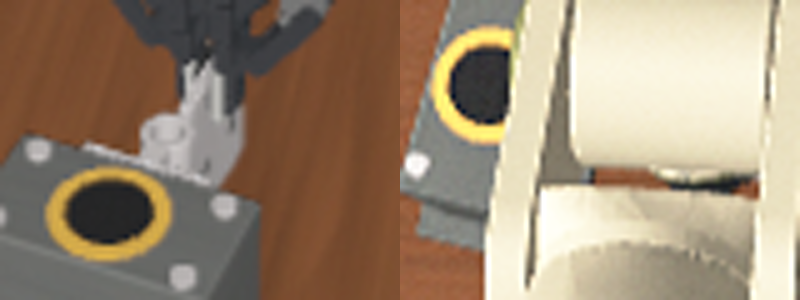

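```bash
python3 -c "
from h import *
print(monitor.get_joint_vel().round(4) if hasattr(monitor.get_joint_vel(),'round') else monitor.get_joint_vel(), monitor.get_time_s())
hand_in()"
```

```text
[ 0.0004 -0.0012  0.0005  0.0008  0.0003  0.0004] 14.7167
the job is handed in; nothing more can be done
```

I took the single-knuckle leaf from the far slot (y ≈ -286) and brought its knuckle between the two fixed knuckles on the mould. I handed in at about 14.7 s with the leaf still held upright at mid-gap height. I chose that slot because its knuckle top sat at about 78 mm, mid-height. The middle plate's knuckle reached about 105 mm, making it the fork leaf. I touched neither it nor the plain plate, the pin, the tin or the red look-alikes.

**Last checks:**
- **Contact:** side forces were under 1 N on the way in and at the end, with about 6 N down, which is roughly the leaf's weight.
- **Grip and position:** the arm stood within 0.1 mm of its target and was still. The gripper read about 7 mm on the 8 mm plate.
- **Alignment:** the side-camera match 110 mm out put the leaf about 1.8 mm in x and 1.1 mm in y off the fixed knuckle. I corrected for that and looked again at 48 mm. The remaining offset was about 0.2–0.4 px, under about 1 mm, and I trimmed it on the final move.

**Not checked:** the final line-up of the holes was not seen directly. The arm blocked the top camera and the upper knuckle hid the leaf's in the side view. It rests on the 48 mm measurement, and I estimate it is good to about 1–2 mm. The height was not measured again in place either; it follows from the grasp height, with 6 mm of clearance above and below.

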